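Top of the eccentric under the dial gauge

ROBOT

A 6-joint arm with a two-finger parallel gripper is mounted at the origin on the work surface. World frame = base frame: x ahead of the robot, y to its left, z up, the work surface at z = 0. Lengths are in m, angles in rad, forces in N, time in s.
With the tool pointing down it reaches from about 0.25 to 0.775 m from the base axis. Payload 4 kg.
Tool frame: the origin (TCP) lies midway between the tips of the shut fingers; the grasp point (between the pads) lies 19 mm behind it; z points along the fingers, y is the direction in which the jaws open and shut (so a half turn about z gives the same grasp; the last joint's range is limited). The gripper opens to 94 mm and grips with 3 to 60 N. Pads are 16 mm wide; open, the fingers measure 119 mm over their backs; the gripper's body (75 mm by 177 mm) begins 78 mm behind the grasp point.
Start: joints at [1.059, 0.087, 1.371, -0, 1.684, -0.103], TCP at [0.219, 0.505, 0.206] pointing down, gripper open.
Joint ranges: [-3.1, 3.1], [-0.76, 2.03], [0.27, 2.55], [-1.08, 4.22], [0.17, 2.65], [-2.57, 2.57]. Speed limits (rad/s): [2.79, 2.79, 3.14, 3.14, 3.14, 3.14].

INTERFACE

Orientations are given as [roll, pitch, yaw] about the fixed x, y, z axes, in that order (R = Rz(yaw) Ry(pitch) Rx(roll)).
In Python, from bench import robot, cams gives the robot as it stands.
- The arm moves only by the tool step_arm, never from a script. Its argument "plan" is a list that holds one entry, the list of rows, each a list of 5 numbers: the shift along the world's x, y, z in mm, then the turn about the world's z in rad, then the opening in per cent of the stroke, from 0 (shut) to 100 (fully open). In form: [[[tx, ty, tz, turn, fingers], ...]]. A call has 1 to 8 rows; each row is the pose to reach, as a shift and turn from the pose commanded when the call began; what a row does not reach only later rows make up. A row lasts 1/12 s, in which the tool goes at most 41.7 mm and 7.16 degrees, less where a joint would pass 70% of its speed; a pose out of reach is approached as far as the arm can. A call with a gripper value outside its range is refused whole. The fingers move at their own pace and stop on an object; the grip force is fixed at half the most. Time passes only in rows, so rows that repeat a pose let the fingers close. It gives the time, the measured TCP pose, the force and the opening at its end, in the units of the state.
- robot.get_obs(): the state, without advancing time (a new reading comes with each control period).
- cams.snapshot(name): name is "scene" or "top" or "wrist"; returns a dict with "frame" (384x512x3 uint8, red, green, blue), "camera_matrix" (3x3 intrinsics, pixels), "origin" and "attitude" of the camera in the world; the wrist camera has in their place "T_tool_cam" (4x4, takes a point from camera to tool coordinates, whose origin is the TCP and whose axes are the flange's). Camera axes: x right, y down, z forward; pixel columns grow to the right and rows downward; lengths in m; the calibration is good to about 2 mm. A picture is of the moment at which its call begins: read the wrist's pose just before it. There is no depth.
- robot.close_job(): hands the job in, once; it reports no verdict.
The state is a dict: "time": time; "joint_positions": joint angles; "qvel": joint speeds; "joint_torque": joint torques, N m; "tool_pos": TCP position; "ee_rot": TCP orientation; "wrist_force": force on the tool from outside, world axes, zero at the start; "wrist_torque": the same for the moment, N m; "width": finger opening in m.
Only numpy, scipy, OpenCV 4.12 (cv2) and the standard library are available. Lean on these libraries where they do the work, as an engineer would, in place of code of your own. Each camera call takes 0.05 s, during which the arm holds its last target. There are 200 camera calls.

TASK

The filling pump's eccentric shaft is set up on the bench centres. Draw the dial gauge in until the eccentric has pushed the gauge's plunger about half way in; then turn the shaft, with a light hand on the crank, through its lowest reading and leave it standing, hands off, with the plunger still on the eccentric at its highest reading. Never drive the plunger to the end of its travel, do not force the crank, and leave the other things on the table where they are.

Things in the scene. Friction and masses are not known exactly. Their poses are not given: they have to be found in the camera images.
- bench: bench centres: green cast bed 430 mm long (its y), 106 wide (its x), fixed to the table at a random place, yaw within 0.2 rad. Origin on the table under the shaft's middle. x points away from the robot along the gauge slideway; y along the shaft to the crank (robot's left); z up. Shaft axis 115 mm above the table. Headstock (134 mm high) at y 95 to 147 mm, tailstock at y -95 to -174.
- shaft_mid (a point): point of the shaft's axis, fixed in the bench at bench (0, 0, 115) mm. Steel shaft 20 mm thick, turning with the crank; a 60 mm belt pulley at the tailstock end; in the middle (within 13 mm of this point) the eccentric, a round journal 40 mm across with its centre 2.5 mm off the axis. Which way its high side points relative to the crank is unknown and differs every time.
- crank_axis (a point): point on the shaft's axis off the outer end of the bench, bench (0, 202, 115) mm: the centre of the circle on which body handle runs; axes as the bench's
- handle: crank handle: black, round, 15 mm across, 56 mm long, pointing outward along bench y, free all round; origin at its middle, 35 mm off the axis on a narrow arm. It revolves freely on its pin: pinched from above (fingers closing along bench x) it can be led round the full circle without turning the gripper. Takes about 5 N, stays where left, turns endlessly. Starts within 1.2 rad of straight up.
- gauge_knob (a point): middle of the upright black knob on a post at the carriage's rear right corner: 26 mm across, 34 tall, middle 157 mm above the table, at bench y -52 mm. The gauge carriage slides only along bench x, on stiff ways (about 6 N), and stays where left; drawn towards the shaft (bench -x) it brings the plunger on to the eccentric: 9 to 26 mm from the start until half pressed. The dial (127 mm high) is centred 50 mm from the knob towards the shaft, at bench y 0.
- plunger_tip (a point): outermost point of the gauge plunger's ball tip, which points to bench -x at the height of the shaft's axis; riding on the eccentric its bench x goes from 17.5 mm (low side) to 22.5 mm (high side)
- plunger (a joint): how far the gauge's sprung plunger is pushed in, in m: 0 fully out, 0.014 at the end of its travel; spring about 1.1 N throughout. On the eccentric it grows by 1 mm per mm that the carriage is drawn in, and swings 5 mm in all as the shaft turns (middle value plus 2.5 mm x cosine of the crank angle from the high point)
- needle (a joint): needle on the white dial (76 mm across, facing up, 15 marks), in rad: 0 with the plunger fully out and the needle pointing to bench +x (away from the shaft); grows clockwise seen from above, one full turn for 15 mm of plunger, so it always shows 419 rad per m of joint plunger
- crank (a joint): angle of the crank, in rad: 0 with the handle straight up, growing as the handle goes from up towards bench +x (over the top, away from the robot); endless
- bottle_a: not part of the job, to be left alone: standing frosted glass bottle with a brass-coloured cap, 64 mm across, 235 mm tall, beside the tailstock end
- bottle_b: not part of the job, to be left alone: second bottle, the same, standing beyond the tailstock end
- wrench: not part of the job, to be left alone: spanner, 160 mm, lying flat on the far side of the bench, to the right of the gauge slideway
- screwdriver: not part of the job, to be left alone: screwdriver, 170 mm, lying on the far side of the bench, to the left of the gauge slideway
- bearing: not part of the job, to be left alone: steel bearing ring, 52 mm across, 15 mm high, lying on the far side of the bench, near the tailstock end
- grease: not part of the job, to be left alone: closed white jar with a black lid, 64 mm across, 60 mm tall, standing off the crank end
- parts_tray: not part of the job, to be left alone: aluminium tray with bolts, 100 x 140 x 28 mm, on the far side of the bench, toward the crank end

How it is judged:
By the outcome, as a careful person would: the job done as asked, in the order asked, and still so for the second after the job is handed in, with the robot touching nothing.
It also fails if it takes over 61 s, if anything falls off the work surface, if the arm or the gripper's body presses on something with over 40 N, if the wrist force passes 120 N, or if a joint passes its speed limit or range.

## Working session

There is one attempt and no reset: what is moved stays moved. The work goes in short steps, Python scripts to look and compute and a tool call to move; the robot and the scene stay as the last step left them, time stands still between calls to the robot, and variables do not carry over. Pictures are saved under pics/ and viewed, about 8 in all and at most 12, crops included, and the job is handed in when it is done.

Besides the shell and the picture viewer there is one more tool, called as name(argument=value, ...), one argument or row to a line, values as JSON. step_arm: Moves the arm, as the interface text tells. Its arguments: {"type":"object","properties":{"plan":{"type":"array"}},"required":["plan"]}

```bash
ls; mkdir -p pics; cat > h.py <<'E'
import numpy as np, cv2
from scipy.spatial.transform import Rotation as R
from bench import robot, cams
def snap(n):
    o=robot.get_obs(); s=cams.snapshot(n); K=np.array(s["camera_matrix"])
    if n=="wrist":
        T=np.eye(4); T[:3,3]=o["tool_pos"]; r=np.array(o["ee_rot"])
        T[:3,:3]=R.from_euler('xyz',r).as_matrix() if r.size==3 else r.reshape(3,3)
        C=T@np.array(s["T_tool_cam"]); return s["frame"],K,C[:3,3],C[:3,:3]
    A=np.array(s["attitude"]); 
    A=A.reshape(3,3) if A.size==9 else R.from_euler('xyz',A).as_matrix()
    return s["frame"],K,np.array(s["origin"]),A
def ray(K,A,u,v): return A@np.linalg.solve(K,[u,v,1])
def onz(c,u,v,z):
    f,K,o,A=c; d=ray(K,A,u,v); return o+d*(z-o[2])/d[2]
def proj(c,p):
    f,K,o,A=c; q=K@(A.T@(np.array(p)-o)); return q[:2]/q[2]
def tri(views): # [(cam,u,v)]
    M=0;b=0;D=[]
    for c,u,v in views:
        d=ray(c[1],c[3],u,v); d/=np.linalg.norm(d); P=np.eye(3)-np.outer(d,d); M=M+P; b=b+P@c[2]; D.append((P,c[2]))
    x=np.linalg.solve(M,b); return x,[np.linalg.norm(P@(x-o)) for P,o in D]
def save(f,n): cv2.imwrite("pics/"+n,cv2.cvtColor(f,cv2.COLOR_RGB2BGR))
E
python3 - <<'E'
from h import *
print(robot.get_obs())
s=cams.snapshot("top");print({k:v for k,v in s.items() if k!="frame"})
s2=cams.snapshot("scene");print({k:v for k,v in s2.items() if k!="frame"})
np.savez("c0.npz",top=s["frame"],scene=s2["frame"])
save(s["frame"],"top0.png");save(s2["frame"],"scene0.png")
E
```

```text
pics
{'time': 0.0, 'joint_positions': array([ 1.05889429e+00,  8.79182124e-02,  1.37220741e+00, -8.31508246e-06,
        1.68360771e+00, -1.03100627e-01]), 'qvel': array([ 0.00179105, -0.00117668, -0.00023607,  0.00026029, -0.00125325,
       -0.00152634]), 'joint_torque': array([ 6.51953815e-04, -3.40170872e+01, -3.02431118e+01,  7.20100547e-02,
        3.26351461e-02, -1.77990000e-04]), 'tool_pos': array([0.21837201, 0.50420301, 0.20434805]), 'ee_rot': array([-3.13946249e+00, -2.12094238e-04,  2.73279009e+00]), 'wrist_force': array([-0.00946235, -1.13171476,  0.19144139]), 'wrist_torque': array([-0.04829249, -0.05385073,  0.0123772 ]), 'width': 0.09388985552720024}
{'camera_matrix': array([[461.34834542,   0.        , 256.360605  ],
       [  0.        , 461.34834542, 194.78986108],
       [  0.        ,   0.        ,   1.        ]]), 'origin': array([0.43070174, 0.02974637, 1.43276158]), 'attitude': array([-3.03396701, -0.01364329, -1.55873933])}
{'camera_matrix': array([[434.42228709,   0.        , 252.67907433],
       [  0.        , 434.42228709, 183.17980613],
       [  0.        ,   0.        ,   1.        ]]), 'origin': array([ 1.26975956, -0.04390314,  0.83366871]), 'attitude': array([-2.38763834,  0.00541419,  1.47259598])}
```

```bash
python3 - <<'E'
import cv2
a=cv2.imread("pics/top0.png");b=cv2.imread("pics/scene0.png")
cv2.imwrite("pics/top0b.png",cv2.resize(a[60:360,100:500],(800,600),interpolation=cv2.INTER_CUBIC))
cv2.imwrite("pics/sc0b.png",cv2.resize(b[60:360,50:450],(800,600),interpolation=cv2.INTER_CUBIC))
E
```

```text
(no output)
```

View pics/top0b.png

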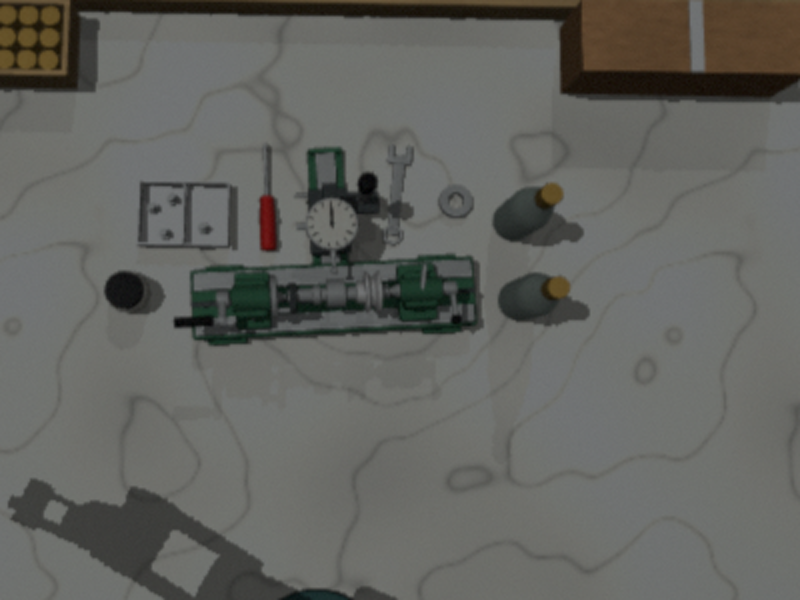

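View pics/sc0b.png

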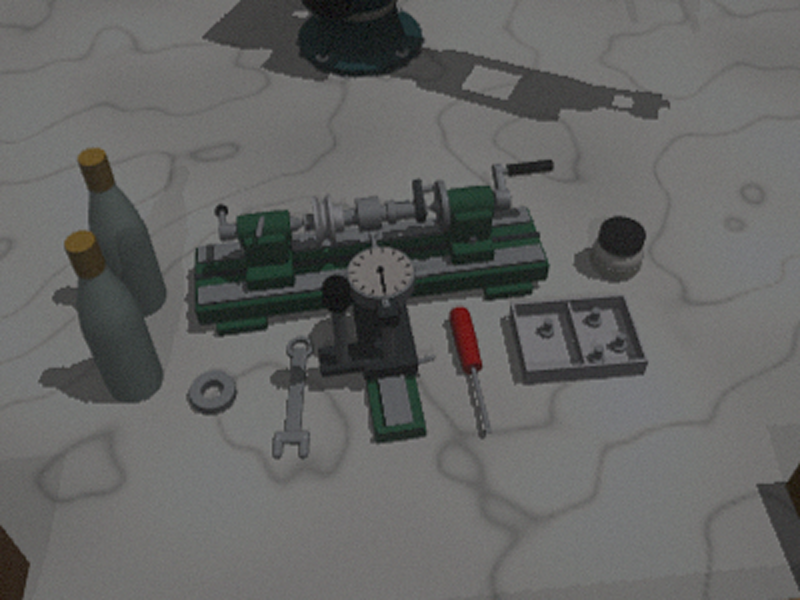

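The top view shows the needle pointing away from the shaft (0). The handle is at about (196,220) in the top view and (315,143) in the scene view. The knob is at about (284,152) and (218,206), and the dial at about (265,171) and (240,195). Next I'll measure these with masks.

```bash
cat > m0.py <<'E'
from h import *
d=np.load("c0.npz")
t=snap("top"); s=snap("scene"); 
def blob(f,mask,seed):
    n,l,st,ce=cv2.connectedComponentsWithStats(mask.astype(np.uint8),connectivity=4)
    w=[(np.hypot(*(ce[i]-seed)),i) for i in range(1,n) if st[i,4]>15]
    i=min(w)[1]; c=cv2.findContours((l==i).astype(np.uint8),0,2)[0][0]
    return ce[i],st[i],cv2.minAreaRect(c)
def blk(f,th): 
    f=f.astype(int); return (f.max(2)<th)
for nm,pt,ps in (("handle",(196,220.5),(315,143.5)),("knob",(284,152),(218.5,206.5))):
  for th in (35,45):
    a=blob(t[0],blk(t[0],th),pt); b=blob(s[0],blk(s[0],th),ps)
    print(nm,th,a,b); print(tri([(t,*a[0]),(s,*b[0])]))
wm=lambda f:(f.min(2)>115)&(np.ptp(f.astype(int),axis=2)<25)
print("bright",t[0][171,270],t[0][160,150], s[0][190,232])
g=lambda f:(f[...,1].astype(int)>f[...,0].astype(int)+12)&(f[...,1].astype(int)>f[...,2].astype(int)+5)
m=g(t[0]); m[300:]=0
n,l,st,ce=cv2.connectedComponentsWithStats(m.astype(np.uint8))
print(st[st[:,4]>30])
for q in [(191,203,220,370,'x')]: pass
vv,uu=np.nonzero(m); k=(uu>190)&(uu<345)&(vv>185)&(vv<240); 
P=np.array([onz(t,u,v,.03) for u,v in zip(uu[k],vv[k])])[:,:2]
r=cv2.minAreaRect((P*1000).astype(np.float32)); print("bedrect",r, cv2.boxPoints(r).tolist())
E
python3 m0.py
```

```text
handle 35 (array([197.48809524, 220.32142857]), array([187, 218,  20,   6,  84], dtype=int32), ((196.59902954101562, 220.4901123046875), (4.875682353973389, 19.2042179107666), 84.2894058227539)) (array([311.69444444, 144.41666667]), array([304, 142,  16,   5,  36], dtype=int32), ((311.5, 144.0), (4.0, 15.0), 90.0))
(array([0.49658485, 0.17573128, 0.12829148]), [np.float64(0.0032299903436743874), np.float64(0.0032299903436744156)])
handle 45 (array([197.31, 220.31]), array([187, 217,  20,   7, 100], dtype=int32), ((196.5, 220.0), (6.0, 19.0), 90.0)) (array([314.57657658, 143.37837838]), array([304, 140,  22,   8, 111], dtype=int32), ((314.54779052734375, 143.40614318847656), (5.024173259735107, 21.55721092224121), 83.2901611328125))
(array([0.49700214, 0.17909839, 0.131492  ]), [np.float64(2.51584561159095e-05), np.float64(2.5158456115930306e-05)])
knob 35 (array([281.5755814 , 156.79651163]), array([270, 147,  19,  20, 172], dtype=int32), ((282.50567626953125, 157.86981201171875), (16.708826065063477, 18.613142013549805), 47.48955535888672)) (array([225.29259897, 216.9707401 ]), arra
[... 662 characters left out ...]
6848813), np.float64(0.009132621516848806)])
bright [113 113 109] [113 115 111] [113 108 107]
[[     0      0    512    384 194594]
 [   254    134     18     21    164]
 [   292    187     38     33    609]
 [   200    193     38     31    567]
 [   324    198     13      7     50]
 [   196    205     12      6     67]
 [   329    206      9      6     39]
 [   196    213     13      6     66]
 [   197    221    134     11    295]]
bedrect ((543.0712280273438, -18.2744140625), (126.06087493896484, 431.4560546875), 3.661069393157959) [[466.394287109375, 192.9886016845703], [493.944580078125, -237.5869598388672], [619.7481689453125, -229.5374298095703], [592.1978759765625, 201.0381317138672]]
```

step_arm(
  plan=[
    [[220,-280,96,-0.55,100],[220,-280,96,-0.55,100],[220,-280,96,-0.9,100],[220,-280,96,-1.0,100],[220,-280,96,-1.1,100],[220,-280,96,-1.1,100],[220,-280,96,-1.1,100],[220,-280,96,-1.1,100]],
  ],
)

```text
time: 0.87
tool_pos: [0.4181, 0.2499, 0.2928]
ee_rot: [3.141, -0.0, 1.727]
wrist_force: [0.1, 0.6, -0.2]
width: 0.0942
```

```bash
python3 - <<'E'
from h import *
c=snap("wrist");save(c[0],"w1.png");np.savez("w1.npz",f=c[0],K=c[1],o=c[2],A=c[3]);o=robot.get_obs();print(o["tool_pos"],o["ee_rot"],c[2],c[3]);
t=snap("top");save(cv2.resize(t[0],None,fx=1.5,fy=1.5),"t1.png")
E
```

```text
[0.42337703 0.2443429  0.29475014] [3.13505927 0.00487761 1.71310103] [0.40645838 0.31434215 0.47159856] [[ 9.87934516e-01  1.50929447e-01  3.47231019e-02]
 [ 1.54870941e-01 -9.61879426e-01 -2.25395124e-01]
 [-6.19324182e-04  2.28053222e-01 -9.73648471e-01]]
```

View pics/w1.png

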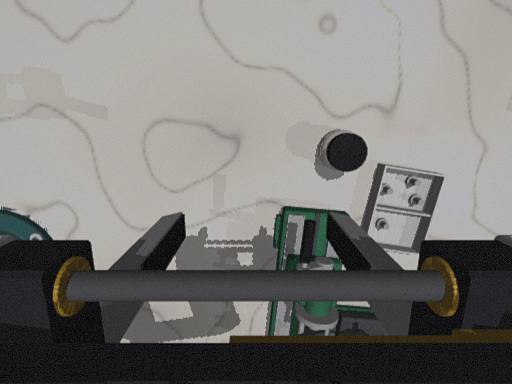

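step_arm(
  plan=[
    [[222,-314,0,0,100],[222,-314,0,0,100],[222,-314,0,0,100],[222,-314,0,0,100],[222,-314,0,0,100],[222,-314,0,0,100],[222,-314,0,0,100],[222,-314,0,0,100]],
  ],
)

```text
time: 1.63
tool_pos: [0.6106, -0.0214, 0.2917]
ee_rot: [-3.141, -0.001, 1.735]
wrist_force: [0.2, 0.6, 0.0]
width: 0.0938
```

step_arm(
  plan=[
    [[0,0,0,0,100],[0,0,0,0,100],[0,0,0,0,100]],
  ],
)

```text
time: 1.88
tool_pos: [0.6096, -0.0196, 0.2916]
ee_rot: [-3.14, -0.001, 1.734]
wrist_force: [0.0, -0.2, -0.1]
width: 0.094
```

```bash
python3 - <<'E'
from h import *
c=snap("wrist");save(c[0],"w2.png");np.savez("w2.npz",f=c[0],K=c[1],o=c[2],A=c[3]);o=robot.get_obs();print(o["tool_pos"],o["ee_rot"],c[2])
E
```

```text
[ 0.60945282 -0.0190671   0.29233583] [-3.14148526e+00 -7.05275364e-04  1.73480811e+00] [0.59778463 0.0446393  0.47048217]
```

View pics/w2.png

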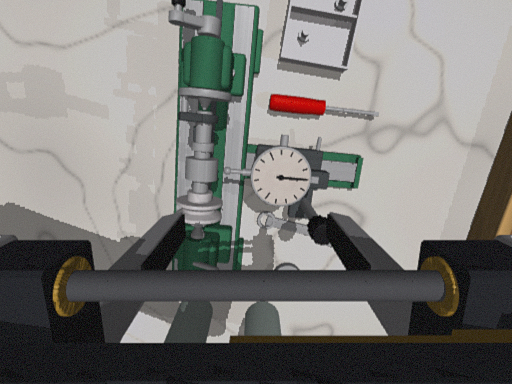

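w2: dial centre at about (281,177), plunger tip at (229,172), eccentric at (200,167), knob at about (319,229) and partly hidden by a finger. I'll shift so that the knob lies between the fingers.

step_arm(
  plan=[
    [[40,-50,0,-0.1,100],[60,-65,0,-0.1,100],[60,-65,0,-0.1,100],[60,-65,0,-0.1,100],[60,-65,0,-0.1,100]],
  ],
)

```text
time: 2.35
tool_pos: [0.6695, -0.0838, 0.2925]
ee_rot: [-3.141, -0.001, 1.635]
wrist_force: [0.6, -1.1, 0.1]
width: 0.0938
```

```bash
cat > m1.py <<'E'
from h import *
c=snap("wrist");save(c[0],"w3.png");np.savez("w3.npz",f=c[0],K=c[1],o=c[2],A=c[3]);o=robot.get_obs();print(o["tool_pos"],o["ee_rot"])
def L(n):
    z=np.load(n);return z["f"],z["K"],z["o"],z["A"]
w1,w2=L("w1.npz"),L("w2.npz"); t=snap("top");s=snap("scene")
print("handle",tri([(t,197,220.3),(s,314.6,143.4),(w1,309,238)]))
print("dial",tri([(t,265.5,171.5),(s,240.2,196.5),(w2,281,177)]))
k=tri([(t,284,152),(s,218.5,206.5),(w2,319,229)]);print("knob",k)
k=k[0];k[2]=.157;print("knob in w3",proj(c,k),"dial",proj(c,tri([(t,265.5,171.5),(w2,281,177)])[0]))
# bench yaw: right edge of green bed in w2, on constant height
f=w2[0].astype(int);g=(f[...,1]>f[...,0]+15)&(f[...,1]>f[...,2]+8)
for lo,hi,side in ((165,190,0),(235,262,1)):
    P=[]
    for v in range(5,235,3):
        u=np.nonzero(g[v,:270])[0]
        if len(u)<3: continue
        e=u.min() if side==0 else u.max()
        P.append((e,v))
    P=np.array(P,float);q=np.polyfit(P[:,1],P[:,0],1)
    for _ in range(6):
        r=P[:,0]-np.polyval(q,P[:,1]);kk=abs(r)<max(1.0,np.median(abs(r))*1.5);q=np.polyfit(P[kk,1],P[kk,0],1)
    a,b=[onz(w2,np.polyval(q,v),v,.045) for v in (230,10)]
    print("edge",side,kk.sum(),len(P),q,a,b,"yaw",np.arctan2(-(b-a)[0],(b-a)[1]))
E
python3 m1.py
```

```text
[ 0.66931995 -0.08353886  0.29352902] [ 3.14033894e+00 -2.90255596e-04  1.63523333e+00]
handle (array([0.49631925, 0.18100947, 0.12903381]), [np.float64(0.0011314027504278706), np.float64(0.001868993863632515), np.float64(0.002223912147969104)])
dial (array([ 0.63973591, -0.01307334,  0.12062075]), [np.float64(0.0013417359455315328), np.float64(0.0002461159738257691), np.float64(0.0013432482880604956)])
knob (array([ 0.69117468, -0.06203938,  0.15322966]), [np.float64(0.0006390644745620053), np.float64(0.001131816759221431), np.float64(0.0008344840468393951)])
knob in w3 [277.84351315 165.17089583] dial [232.64085995 115.25650253]
edge 0 63 77 [-3.28181004e-02  1.80968846e+02] [ 0.49498467 -0.1384619   0.045     ] [0.47415087 0.17449015 0.045     ] yaw 0.06647379935611276
edge 1 55 77 [-8.97247057e-02  2.58886023e+02] [ 0.59644033 -0.12173745  0.045     ] [0.57620863 0.19114516 0.045     ] yaw 0.06457238015932577
```

View pics/w3.png

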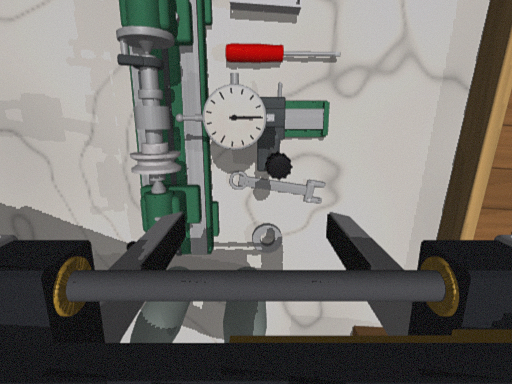

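w3: knob at (279,166), matching the predicted (278,165). The needle still points to +x. Measured values: knob (0.691,-0.062), yaw 0.0655, handle (0.497,0.180,0.130). The dial-to-knob offset agrees with the text. Now I'll go to the knob.

step_arm(
  plan=[
    [[22,22,0,0,75],[22,22,-35,0,75],[22,22,-75,0,75],[22,22,-115,0,75],[22,22,-140,0,75],[22,22,-150,0,75],[22,22,-150,0,75]],
  ],
)

```text
time: 3.08
tool_pos: [0.6898, -0.0622, 0.1395]
ee_rot: [-3.136, -0.001, 1.634]
wrist_force: [0.3, 0.5, 0.2]
width: 0.0706
```

step_arm(
  plan=[
    [[0,0,0,0,0],[0,0,0,0,0],[0,0,0,0,0],[0,0,0,0,0],[0,0,0,0,0],[0,0,0,0,0]],
  ],
)

```text
time: 3.58
tool_pos: [0.6923, -0.0637, 0.1433]
ee_rot: [3.14, 0.0, 1.633]
wrist_force: [-0.4, -0.4, -0.5]
width: 0.0342
```

```bash
python3 - <<'E'
from h import *
c=snap("wrist");t=snap("top");s=snap("scene")
b=np.hstack([cv2.resize(t[0][120:240,190:350],(400,300),interpolation=cv2.INTER_CUBIC),cv2.resize(s[0][120:240,170:330],(400,300),interpolation=cv2.INTER_CUBIC)])
a=np.hstack([cv2.resize(c[0],(400,300)),np.zeros((300,400,3),np.uint8)])
save(np.vstack([a,b]),"g1.png");print(robot.get_obs()["tool_pos"])
E
```

```text
[ 0.69284096 -0.06362373  0.1427227 ]
```

View pics/g1.png

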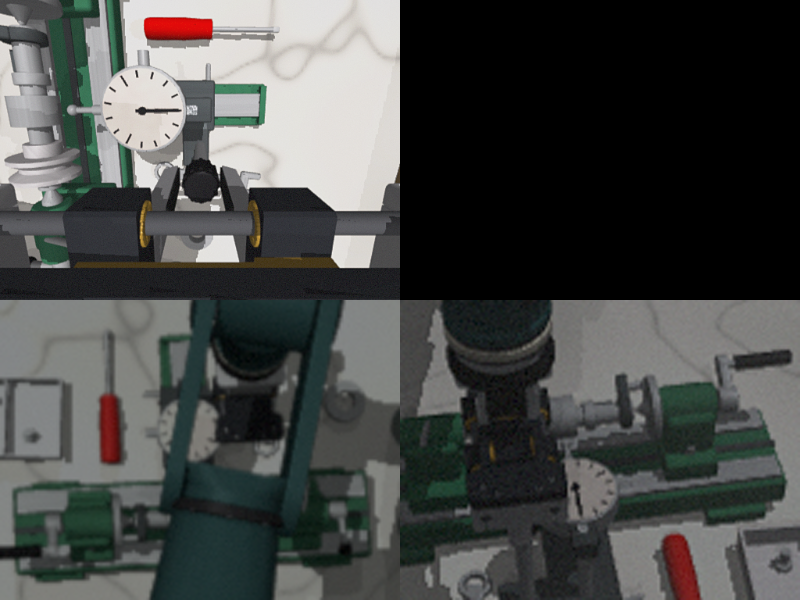

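The wrist camera sees the needle clearly, with the hub at about (182,141) in full pixels and the knob between the fingers. I'll finish closing, then draw the carriage in by a first 8 mm.

step_arm(
  plan=[
    [[0,0,0,0,0],[0,0,0,0,0],[0,0,0,0,0],[-2,-0.1,0,0,0],[-4,-0.3,0,0,0],[-6,-0.4,0,0,0],[-8,-0.5,0,0,0],[-8,-0.5,0,0,0]],
  ],
)

```text
time: 4.4
tool_pos: [0.6852, -0.0641, 0.1427]
ee_rot: [3.138, 0.001, 1.633]
wrist_force: [5.3, -0.4, 0.5]
width: 0.0252
```

```bash
cat > nd.py <<'E'
from h import *
def needle(c,hub,z=.125,yaw=.0655,lo=.009,hi=.026):
    f=c[0]; h=onz(c,*hub,z); g=cv2.cvtColor(f,cv2.COLOR_RGB2GRAY).astype(float)
    best=[]
    A=np.radians(np.arange(0,360,1)); rs=np.linspace(lo,hi,20)
    for a in A: # a clockwise from bench +x seen from above
        d=np.array([np.cos(yaw-a),np.sin(yaw-a),0])
        p=np.array([proj(c,h+d*r) for r in rs],np.float32)
        best.append(cv2.remap(g.astype(np.float32),p[:,:1],p[:,1:],1).mean())
    b=np.array(best); i=b.argmin(); k=np.arange(i-12,i+13); w=np.clip(np.median(b)-b[k%360]-(np.median(b)-b[i])*.3,0,None)
    a=(w*k).sum()/w.sum(); a=(a+180)%360-180
    return a,a/360*15,b[i]-np.median(b)
E
cat > n1.py <<'E'
from nd import *
o=robot.get_obs();c=snap("wrist");print(o["tool_pos"],o["wrist_force"],o["width"],o["time"])
for hub in ((181,141),(182,141),(183,142)): print(needle(c,hub))
save(c[0],"k_%d.png"%(o["time"]*100))
E
python3 n1.py
```

```text
[ 0.68515268 -0.06412486  0.14272192] [ 5.25917723 -0.39125658  0.50805712] 0.025175819953999624 4.4
(np.float64(15.595564817074461), np.float64(0.6498152007114358), np.float32(-182.05182))
(np.float64(16.131597175261874), np.float64(0.672149882302578), np.float32(-181.6698))
(np.float64(14.529380988091276), np.float64(0.6053908745038031), np.float32(-182.11488))
```

step_arm(
  plan=[
    [[-1.5,-0.1,0,0,0],[-3,-0.2,0,0,0],[-3,-0.2,0,0,0]],
  ],
)

```text
time: 4.7
tool_pos: [0.6824, -0.0643, 0.1427]
ee_rot: [3.137, 0.001, 1.633]
wrist_force: [6.2, 0.2, 0.0]
width: 0.0255
```

```bash
python3 n1.py
```

```text
[ 0.68239543 -0.06432139  0.14271897] [6.16563969 0.22194425 0.01619038] 0.02546276206723369 4.7
(np.float64(81.6350727976062), np.float64(3.401461366566925), np.float32(-186.67966))
(np.float64(83.84053612682908), np.float64(3.4933556719512118), np.float32(-186.22783))
(np.float64(85.52419505284723), np.float64(3.563508127201968), np.float32(-184.07808))
```

step_arm(
  plan=[
    [[-1.5,-0.1,0,0,0],[-3,-0.2,0,0,0],[-3.5,-0.2,0,0,0],[-3.5,-0.2,0,0,0]],
  ],
)

```text
time: 5.08
tool_pos: [0.679, -0.0645, 0.1427]
ee_rot: [3.137, 0.001, 1.633]
wrist_force: [7.3, 0.6, -0.1]
width: 0.0254
```

```bash
python3 n1.py
```

```text
[ 0.6790055  -0.06454342  0.14267694] [ 7.26779927  0.58425909 -0.14937229] 0.025359352866361467 5.0833
(np.float64(160.1145181019126), np.float64(6.671438254246358), np.float32(-188.42696))
(np.float64(160.8194754358061), np.float64(6.700811476491921), np.float32(-188.82585))
(np.float64(163.60821867451182), np.float64(6.817009111437993), np.float32(-187.22218))
```

step_arm(
  plan=[
    [[-0.4,0,0,0,0],[-0.4,0,0,0,0],[-0.4,0,0,0,60],[-0.4,0,0,0,60],[-0.4,0,0,0,60],[-0.4,0,0,0,60],[0,0,40,0,60],[0,0,80,0,60]],
  ],
)

```text
time: 5.8
tool_pos: [0.6743, -0.064, 0.2172]
ee_rot: [-3.129, -0.003, 1.633]
wrist_force: [1.9, 0.7, 1.5]
width: 0.056
```

```bash
cat > n2.py <<'E'
from nd import *
c=snap("wrist"); o=robot.get_obs(); print(o["tool_pos"],o["width"],o["wrist_force"])
s=snap("scene")
D=np.array([.6397-.0142,-.0131-.0009,.125])
hw=proj(c,D);hs=proj(s,D);print(hw,hs)
print(needle(c,hw),needle(s,hs))
save(np.hstack([cv2.resize(c[0],(400,300)),cv2.resize(s[0][120:240,170:330],(400,300),interpolation=cv2.INTER_CUBIC)]),"n2_%d.png"%(o["time"]*100))
E
python3 n2.py
```

```text
[ 0.67879194 -0.06476323  0.23157003] 0.05621557907679493 [1.0786714  0.29856869 4.76185755]
[209.88184647 137.38970715] [239.2655448  190.29634637]
(np.float64(168.52302172183522), np.float64(7.021792571743134), np.float32(-179.82913)) (np.float64(166.62709174808901), np.float64(6.942795489503709), np.float32(-76.22769))
```

Both the wrist and scene views read about 7.0 mm with the knob released. Now to the handle.

step_arm(
  plan=[
    [[0,0,45,0,60],[-182,245,45,0,60],[-182,245,45,0,60],[-182,245,45,0,60],[-182,245,45,0,60],[-182,245,45,0,60],[-182,245,45,0,60],[-182,245,45,0,60]],
  ],
)

```text
time: 6.57
tool_pos: [0.5016, 0.1708, 0.2669]
ee_rot: [-3.141, 0.0, 1.632]
wrist_force: [1.4, 0.1, -0.1]
width: 0.0561
```

step_arm(
  plan=[
    [[0,0,0,0,60],[0,0,0,0,60]],
  ],
)

```text
time: 6.73
tool_pos: [0.5022, 0.1712, 0.2677]
ee_rot: [3.141, 0.0, 1.637]
wrist_force: [1.1, -0.1, 0.5]
width: 0.0565
```

```bash
cat > m2.py <<'E'
from nd import *
c=snap("wrist"); o=robot.get_obs(); print(o["tool_pos"],o["ee_rot"])
s=snap("scene");t=snap("top")
D=np.array([.6397-.0142,-.0131-.0009,.125])
print(needle(s,proj(s,D)),needle(t,proj(t,D)))
h=[.497,.180,.130];print(proj(c,h))
np.savez("w4.npz",f=c[0],K=c[1],o=c[2],A=c[3])
im=np.vstack([np.hstack([cv2.resize(c[0],(400,300)),cv2.resize(c[0][100:250,180:380],(400,300))]),np.hstack([cv2.resize(x[0][a:a+120,b:b+160],(400,300),interpolation=cv2.INTER_CUBIC) for x,a,b in ((s,110,190),(t,120,180))])])
save(im,"m2.png")
E
python3 m2.py
```

```text
[0.50304782 0.16997382 0.26728084] [3.14098292e+00 6.62974625e-04 1.63436977e+00]
(np.float64(166.61856385012396), np.float64(6.942440160421832), np.float32(-70.66311)) (np.float64(170.69976611473697), np.float64(7.112490254780707), np.float32(-54.969414))
[252.85056197 174.67143803]
```

View pics/m2.png

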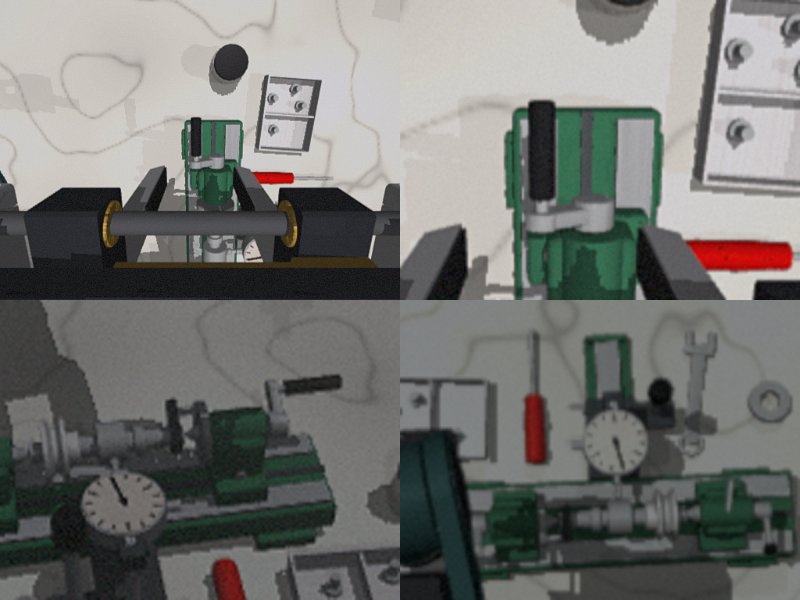

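The handle centre is at about (251,175) in the wrist view, against a predicted (253,175). The needle reads about 7.0 mm in both fixed cameras. Descending to grip.

step_arm(
  plan=[
    [[-7,9.5,-40,0,60],[-7,9.5,-80,0,60],[-7,9.5,-120,0,60],[-7,9.5,-145,0,60],[-7,9.5,-156,0,60],[-7,9.5,-156,0,60]],
  ],
)

```text
time: 7.38
tool_pos: [0.495, 0.1774, 0.1073]
ee_rot: [-3.134, 0.002, 1.631]
wrist_force: [-0.3, 0.1, 1.0]
width: 0.0561
```

step_arm(
  plan=[
    [[0,0,0,0,0],[0,0,0,0,0],[0,0,0,0,0],[0,0,0,0,0],[0,0,0,0,0],[0,0,0,0,0],[0,0,0,0,0]],
  ],
)

```text
time: 7.97
tool_pos: [0.4961, 0.1793, 0.1116]
ee_rot: [-3.141, -0.0, 1.633]
wrist_force: [1.6, 0.3, 2.5]
width: 0.014
```

```bash
cat > n3.py <<'E'
from nd import *
o=robot.get_obs();s=snap("scene");t=snap("top")
D=np.array([.6397-.0142,-.0131-.0009,.125]);a=needle(s,proj(s,D));b=needle(t,proj(t,D))
p=o["tool_pos"];print(round(o["time"],2),"tcp",p.round(4),"F",np.round(o["wrist_force"],1),"w",round(o["width"],4),"scene %.2f (%.0f) top %.2f (%.0f)"%(a[1],a[2],b[1],b[2]))
e=np.array([-np.sin(.0655),np.cos(.0655)]);ex=np.array([np.cos(.0655),np.sin(.0655)])
C=np.array([.5414,-.0185])+.202*e
print("crank from grasp:",round(np.arctan2((p[:2]-C)@ex,p[2]+.019-.115),3),"r",np.hypot((p[:2]-C)@ex,p[2]+.019-.115),"y",(p[:2]-C)@e)
E
python3 n3.py
```

```text
7.97 tcp [0.4961 0.1793 0.1116] F [1.6 0.3 2.5] w 0.014 scene 6.94 (-74) top 7.11 (-53)
crank from grasp: -1.121 r 0.035831101084898495 y -0.0016629187850993824
```

Gripped: width 14 mm, crank about -1.12 rad, radius 35.8 mm. First small stretch of turning, watching force and needle.

step_arm(
  plan=[
    [[1.7,0.1,3.1,0,0],[3.7,0.2,6.0,0,0],[5.9,0.4,8.6,0,0],[8.4,0.6,11.1,0,0],[8.4,0.6,11.1,0,0]],
  ],
)

```text
time: 8.48
tool_pos: [0.505, 0.1799, 0.1221]
ee_rot: [-3.141, 0.0, 1.633]
wrist_force: [-3.6, 1.2, -4.0]
width: 0.0144
```

```bash
python3 n3.py
```

```text
8.48 tcp [0.505  0.1799 0.1221] F [-3.6  1.2 -4. ] w 0.0144 scene -7.31 (-85) top -7.01 (-62)
crank from grasp: -0.731 r 0.03501756601864479 y -0.0016887490550513765
```

Reading rose to about 7.8 mm (wrapped) and the force is only 5 N. Turning the other way goes through the low sooner, so I'll tabulate circle rows for that.

```bash
cat > tb.py <<'E'
import numpy as np
th=-.72
for k in range(8):
    r=[]
    for i in range(1,9):
        t=th-.1*i; dx=35*(np.sin(t)-np.sin(th)); dz=35*(np.cos(t)-np.cos(th)); r.append([round(float(dx*.998),1),round(float(dx*.0655),1),round(float(dz),1),0,0])
    print(round(th,2),"->",round(th-.8,2),r); th-=.8
E
python3 tb.py
```

```text
-0.72 -> -1.52 [[-2.5, -0.2, -2.4, 0, 0], [-4.8, -0.3, -5.1, 0, 0], [-6.7, -0.4, -8.0, 0, 0], [-8.4, -0.6, -11.1, 0, 0], [-9.8, -0.6, -14.3, 0, 0], [-10.8, -0.7, -17.6, 0, 0], [-11.5, -0.8, -21.1, 0, 0], [-11.9, -0.8, -24.5, 0, 0]]
-1.52 -> -2.32 [[-0.0, -0.0, -3.5, 0, 0], [0.3, 0.0, -7.0, 0, 0], [1.0, 0.1, -10.4, 0, 0], [2.1, 0.1, -13.8, 0, 0], [3.4, 0.2, -17.0, 0, 0], [5.1, 0.3, -20.0, 0, 0], [7.1, 0.5, -22.9, 0, 0], [9.3, 0.6, -25.6, 0, 0]]
-2.32 -> -3.12 [[2.5, 0.2, -2.4, 0, 0], [5.2, 0.3, -4.6, 0, 0], [8.2, 0.5, -6.5, 0, 0], [11.3, 0.7, -8.1, 0, 0], [14.5, 1.0, -9.4, 0, 0], [17.9, 1.2, -10.3, 0, 0], [21.3, 1.4, -10.9, 0, 0], [24.8, 1.6, -11.2, 0, 0]]
-3.12 -> -3.92 [[3.5, 0.2, 0.1, 0, 0], [7.0, 0.5, 0.5, 0, 0], [10.4, 0.7, 1.3, 0, 0], [13.7, 0.9, 2.5, 0, 0], [16.8, 1.1, 3.9, 0, 0], [19.9, 1.3, 5.7, 0, 0], [22.7, 1.5, 7.7, 0, 0], [25.3, 1.7, 10.1, 0, 0]]
-3.92 -> -4.72 [[2.4, 0.2, 2.6, 0, 0], [4.5, 0.3, 5.4, 0, 0], [6.3, 0.4, 8.4, 0, 0], [7.7, 0.5, 11.5, 0, 0], [8.9, 0.6, 14.8, 0, 0], [9.8, 0.6, 18.2, 0, 0], [10.3, 0.7, 21.7, 0, 0], [10.4, 0.7, 25.2, 0, 0]]
-4.72 -> -5.52 [[-0.2, -0.0, 3.5, 0, 0], [-0.7, -0.0, 6.9, 0, 0], [-1.6, -0.1, 10.3, 0, 0], [-2.9, -0.2, 13.6, 0, 0], [-4.4, -0.3, 16.7, 0, 0], [-6.3, -0.4, 19.7, 0, 0], [-8.4, -0.6, 22.5, 0, 0], [-10.8, -0.7, 25.0, 0, 0]]
-5.52 -> -6.32 [[-2.6, -0.2, 2.3, 0, 0], [-5.5, -0.4, 4.3, 0, 0], [-8.5, -0.6, 6.0, 0, 0], [-11.7, -0.8, 7.4, 0, 0], [-15.1, -1.0, 8.5, 0, 0], [-18.5, -1.2, 9.2, 0, 0], [-21.9, -1.4, 9.6, 0, 0], [-25.4, -1.7, 9.7, 0, 0]]
-6.32 -> -7.12 [[-3.5, -0.2, -0.3, 0, 0], [-6.9, -0.5, -1.0, 0, 0], [-10.3, -0.7, -1.9, 0, 0], [-13.5, -0.9, -3.3, 0, 0], [-16.6, -1.1, -4.9, 0, 0], [-19.5, -1.3, -6.8, 0, 0], [-22.2, -1.5, -9.1, 0, 0], [-24.7, -1.6, -11.5, 0, 0]]
```

step_arm(
  plan=[
    [[-2.5,-0.2,-2.4,0,0],[-4.8,-0.3,-5.1,0,0],[-6.7,-0.4,-8.0,0,0],[-8.4,-0.6,-11.1,0,0],[-9.8,-0.6,-14.3,0,0],[-10.8,-0.7,-17.6,0,0],[-11.5,-0.8,-21.1,0,0],[-11.9,-0.8,-24.5,0,0]],
  ],
)

```text
time: 9.25
tool_pos: [0.4923, 0.179, 0.1003]
ee_rot: [3.141, -0.0, 1.633]
wrist_force: [-8.5, -0.9, 5.7]
width: 0.0142
```

```bash
python3 n3.py
```

```text
9.25 tcp [0.4923 0.179  0.1003] F [-8.5 -0.9  5.7] w 0.0142 scene 6.20 (-69) top 6.16 (-51)
crank from grasp: -1.454 r 0.03632618306359663 y -0.0016935979304273595
```

step_arm(
  plan=[
    [[-0.5,0.0,-3.5,0,0],[-0.5,0.0,-7.0,0,0],[0.2,0.1,-10.4,0,0],[1.3,0.1,-13.8,0,0],[2.6,0.2,-17.0,0,0],[4.3,0.3,-20.0,0,0],[6.3,0.5,-22.9,0,0],[8.5,0.6,-25.6,0,0]],
  ],
)

```text
time: 10.02
tool_pos: [0.4998, 0.1795, 0.0722]
ee_rot: [-3.138, 0.0, 1.633]
wrist_force: [-6.9, 0.1, 0.8]
width: 0.0144
```

```bash
python3 n3.py
```

```text
10.02 tcp [0.4998 0.1795 0.0722] F [-6.9  0.1  0.8] w 0.0144 scene 4.61 (-66) top 4.34 (-50)
crank from grasp: -2.264 r 0.03718961422419452 y -0.0016817139422773007
```

step_arm(
  plan=[
    [[2.5,0.2,-2.4,0,0],[5.2,0.3,-4.6,0,0],[8.2,0.5,-6.5,0,0],[11.3,0.7,-8.1,0,0],[14.5,1.0,-9.4,0,0],[17.9,1.2,-10.3,0,0],[21.3,1.4,-10.9,0,0],[24.8,1.6,-11.2,0,0]],
  ],
)

```text
time: 10.78
tool_pos: [0.5243, 0.1811, 0.0597]
ee_rot: [-3.137, 0.0, 1.633]
wrist_force: [-6.3, 1.1, -2.9]
width: 0.0142
```

```bash
python3 n3.py
```

```text
10.78 tcp [0.5243 0.1811 0.0597] F [-6.3  1.1 -2.9] w 0.0142 scene 4.19 (-71) top 3.88 (-39)
crank from grasp: -3.031 r 0.036503958596782536 y -0.0017004687945978117
```

step_arm(
  plan=[
    [[3.5,0.2,0.0,0,0],[7.0,0.5,0.2,0,0],[10.4,0.7,1.0,0,0],[13.7,0.9,2.2,0,0],[16.8,1.1,3.6,0,0],[19.9,1.3,5.4,0,0],[22.7,1.5,7.4,0,0],[25.3,1.7,9.8,0,0]],
  ],
)

```text
time: 11.55
tool_pos: [0.5524, 0.183, 0.071]
ee_rot: [3.14, -0.0, 1.633]
wrist_force: [-2.1, 0.9, -6.9]
width: 0.0142
```

```bash
python3 n3.py
```

```text
11.55 tcp [0.5524 0.183  0.071 ] F [-2.1  0.9 -6.9] w 0.0142 scene 5.22 (-70) top 5.20 (-53)
crank from grasp: 2.373 r 0.03476556275766475 y -0.0016882549907574988
```

step_arm(
  plan=[
    [[2.4,0.2,2.6,0,0],[4.5,0.3,5.4,0,0],[6.3,0.4,8.4,0,0],[7.7,0.5,11.5,0,0],[8.9,0.6,14.8,0,0],[9.8,0.6,18.2,0,0],[10.3,0.7,21.7,0,0],[10.4,0.7,25.2,0,0]],
  ],
)

```text
time: 12.32
tool_pos: [0.5615, 0.1835, 0.096]
ee_rot: [-3.14, 0.0, 1.633]
wrist_force: [-3.1, 1.4, -7.0]
width: 0.0142
```

```bash
python3 n3.py; python3 - <<'E'
import numpy as np
E
```

```text
12.32 tcp [0.5615 0.1835 0.096 ] F [-3.1  1.4 -7. ] w 0.0142 scene 6.93 (-76) top 7.15 (-55)
crank from grasp: 1.57 r 0.03332261582970441 y -0.001724654669196397
```

```bash
cat > fit.py <<'E'
import numpy as np
from scipy.optimize import least_squares
P=np.array([[.4961,.1116],[.505,.1221],[.4923,.1003],[.4998,.0722],[.5243,.0597],[.5524,.071],[.5615,.096]])
r=np.array([7.02,7.84,6.18,4.5,4.05,5.21,7.02])
s=least_squares(lambda c:np.hypot(P[:,0]-c[0],P[:,1]-c[1])-.035,[.528,.096]);c=s.x
th=np.arctan2(P[:,0]-c[0],P[:,1]-c[1]);print(c,s.fun*1000,th)
f=least_squares(lambda q:q[0]+2.5*np.cos(th-q[1])-r,[7,0]);print(f.x,f.fun)
q=np.linalg.lstsq(np.c_[np.ones(7),np.cos(th),np.sin(th)],r,rcond=None)[0];print(q,np.hypot(*q[1:]),np.arctan2(q[2],q[1]))
E
python3 fit.py
```

```text
[0.52666982 0.09462051] [-0.03119862 -0.004235   -0.16408158 -0.00476457  0.00082855 -0.07192309
 -0.14251349] [-1.06379139 -0.66773962 -1.4070298  -2.26617103 -3.07383325  2.31347196
  1.53121082]
[6.40220369 0.24416214] [ 0.0317706   0.09281168  0.02143111 -0.11600843 -0.10899966 -0.00309749
  0.08209219]
[6.37361876 2.29482727 0.54746595] 2.359226814423994 0.2341878914277973
```

Circle fit is good to 0.2 mm: centre x 0.5267, TCP z 0.0946. The high point is at crank about 0.23 rad and the low was passed near -2.9. Continuing towards the high.

step_arm(
  plan=[
    [[-0.3,0,3.5,0,0],[-1.0,-0.1,6.9,0,0],[-2.0,-0.1,10.3,0,0],[-3.3,-0.2,13.5,0,0],[-5.0,-0.3,16.6,0,0],[-6.9,-0.5,19.5,0,0],[-9.2,-0.6,22.2,0,0],[-11.7,-0.8,24.7,0,0]],
  ],
)

```text
time: 13.08
tool_pos: [0.5503, 0.1828, 0.1206]
ee_rot: [3.141, -0.0, 1.633]
wrist_force: [-1.7, 1.1, -11.0]
width: 0.0139
```

```bash
sed -i 's/^C=.*/C=np.array([.5267,.183])/; s/p\[2\]+.019-.115/p[2]-.0946/g' n3.py; python3 n3.py
```

```text
13.08 tcp [0.5503 0.1828 0.1206] F [ -1.7   1.1 -11. ] w 0.0139 scene -6.64 (-72) top -6.24 (-47)
crank from grasp: 0.735 r 0.0350206591925035 y -0.001749711343396558
```

step_arm(
  plan=[
    [[-2.7,-0.2,1.7,0,0],[-5.7,-0.4,3.3,0,0],[-8.8,-0.6,4.7,0,0],[-12.0,-0.8,6.1,0,0],[-15.5,-1.0,7.0,0,0],[-15.5,-1.0,7.0,0,0]],
  ],
)

```text
time: 13.68
tool_pos: [0.5351, 0.1818, 0.1287]
ee_rot: [3.139, -0.0, 1.633]
wrist_force: [0.4, 2.3, -6.5]
width: 0.0142
```

```bash
python3 n3.py
```

```text
13.68 tcp [0.5351 0.1818 0.1287] F [ 0.4  2.3 -6.5] w 0.0142 scene -6.34 (-68) top -5.96 (-54)
crank from grasp: 0.238 r 0.03506032944274197 y -0.0017367564951821682
```

Standing at 0.238 rad. Equal readings on the two flanks (6.94 mm at -1.064 and 6.93 mm at 1.531) put the high at 0.233. Release and lift straight up.

step_arm(
  plan=[
    [[0,0,0,0,45],[0,0,0,0,45],[0,0,0,0,45],[0,0,0,0,45],[0,0,30,0,45],[0,0,70,0,45],[0,0,110,0,45],[0,0,140,0,45]],
  ],
)

```text
time: 14.45
tool_pos: [0.5353, 0.1816, 0.2719]
ee_rot: [3.137, -0.0, 1.632]
wrist_force: [-0.2, 1.4, 0.4]
width: 0.0424
```

step_arm(
  plan=[
    [[-80,20,10,0,60],[-80,20,10,0,60],[-80,20,10,0,60],[-80,20,10,0,60]],
  ],
)

```text
time: 14.78
tool_pos: [0.454, 0.2021, 0.2796]
ee_rot: [3.138, -0.0, 1.634]
wrist_force: [0.5, 0.6, 0.8]
width: 0.0566
```

```bash
sed 's/m2.png/m3.png/;s/w4.npz/w5.npz/;s/h=\[.*\];print/h=[.535,.1815,.1485];print/' m2.py > m3.py; python3 m3.py
```

```text
[0.45479762 0.20178958 0.27867444] [ 3.13888275e+00 -4.39967472e-06  1.63338374e+00]
(np.float64(-152.07224187524537), np.float64(-6.336343411468556), np.float32(-66.067604)) (np.float64(-142.9882704603284), np.float64(-5.957844602513684), np.float32(-53.44062))
[326.78365062 206.05273561]
```

View pics/m3.png

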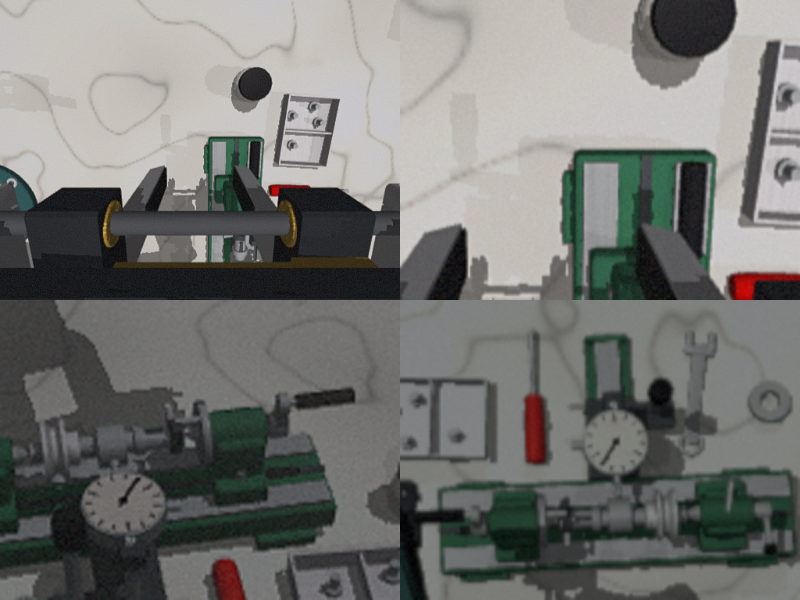

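The handle stands just past upright, released, and the needle is unchanged (about 8.7 to 9.0 mm). The gripper is clear and the loose things in view have not moved. Handing in.

step_arm(
  plan=[
    [[0,0,0,0,60],[0,0,0,0,60]],
  ],
)

```text
time: 15.1
tool_pos: [0.4555, 0.2014, 0.2769]
ee_rot: [-3.14, 0.001, 1.632]
wrist_force: [-0.3, -0.6, -0.2]
width: 0.0561
```

```bash
python3 -c "
from bench import robot
print(robot.close_job())"
```

```text
the job is handed in; nothing more can be done
None
```

I drew the gauge in by its knob until the plunger read about 7.0 mm of its 14 mm. Then I led the crank back through its lowest reading (about 4 mm) and on to the highest, let go, and handed the job in at 15.1 s.

**Last checks:**
- **Final reading:** the needle showed 8.7 mm in the scene camera and 9.0 mm in the top camera, unchanged after I let go. The fit predicted 8.9 mm. The two cameras differ by 0.1 to 0.4 mm across the readings, probably because the dial's hub is placed slightly off in each view.
- **Crank angle:** it stands at about 0.24 rad. Equal readings on either side of the peak put the highest point at 0.23 rad.
- **Force:** the largest wrist force I read while turning was about 11 N, partly from my circle centre being 1 to 2 mm off. I only read it at the end of each move, so brief peaks in between would not show.
- **Other things:** the loose things in my last views (screwdriver, tray, jar, spanner, bearing) looked undisturbed. The bottles were outside those views, and the gripper stayed well clear of them.

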